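Mount the cell carrier on the photometer rail

TASK

Mount the black cell carrier standing on the bench onto the photometer's raised rail, between the lamp and the interlock switch: hook its fixed lip under one edge of the rail with the carrier tilted, let it down flat and press gently until its spring jaw snaps under the other edge. Then slide it along the rail until it has pushed the switch's sprung plunger right in, and let go with the plunger held in. Do not ram the rail, and leave the bottles, beaker and tip box alone.

Things in the scene. Friction and masses are not known exactly. Their poses are not given: they have to be found in the camera images.
- rail: Photometer bench, fixed to the worktop: aluminium T-rail, 400 mm long along its y, on four levelling screws that raise it level by 0 to 15 mm; origin under its middle, 70 mm below the rail's top. Top flange 40 mm wide (x -20 to 20), 6 mm thick, its top 70 to 85 mm above the bench. Under it only an 18 mm web, so each edge is free below for 28 mm. Either edge may take the carrier's fixed lip.
- rail_top (a point): Middle of the rail's top face. x across the rail, y along it to the lamp, z up. Its height reading may be a millimetre out: feel for it. Lamp housing: 70 mm wide, rail y 110 to 196, 83 mm high over the rail, snout to y 89. Detector: 60 mm wide, y -194 to -130, 76 mm high, snout to y -111. They close off both ends: the carrier goes on from above.
- plunger (a joint): Plunger of the interlock switch. Metres: 0 = out, grows as it is pushed in (under 1 N); 0.005 = flush, the carrier's end then touches the switch. The switch is an aluminium saddle, 52 mm wide, with a black top, 24 mm high over the rail, clamped immovably; its lamp-side face, out of which the 7 mm plunger stands 5 mm, lies anywhere from rail y -81 to -21: feel or look for it.
- cell_block (a point): Middle of the carrier's square black cell block, the place to grip: 40 x 40 mm, 52 mm high, small square well on top; 63 mm above the carrier's underside, 26 mm below its top. Carrier 0.28 to 0.43 kg, upright on the bench. Axes: x across, from fixed jaw to spring jaw (fixed jaw starts roughly on the robot's side), y lengthwise, z up. Foot 56 mm in x, 60 mm in y (end faces at y = +-30), 25 mm high.
- carrier_seat (a point): Middle of the carrier's seat, the flat ceiling of the channel through its foot; 48 mm straight below cell_block, 15 mm above the underside, axes the same. It bears on the rail's top when home. The channel is 42 mm wide (x -21 to 21), open at both ends, so the 40 mm rail has 2 mm of play.
- fixed_jaw (a point): Middle of the top of the fixed lip, at carrier x = -18, 9.5 mm below the seat. The lip stands 6 mm inward from the wall at x = -21, is 5.5 mm thick, 60 mm long, flat underneath. The 6 mm rail edge enters the 9.5 mm gap with the carrier tilted, spring-jaw side raised: about 25 degrees clears the spring jaw by 4 mm and leaves 1.5 mm of play. Set straight down, the lip blocks.
- spring_jaw (a joint): Spring jaw in the wall at carrier x = +21: a steel wedge 28 mm long that stands 3.5 mm into the channel, 7.5 mm below the seat, ramp underneath, tab outside. Metres: 0 = sprung in, 0.006 = pushed out (2 to 4 N). Needs no handling: pressing the carrier down at its block with 8 to 18 N snaps it under the rail's edge; weight alone does not. Once home the carrier slides along with a few newtons.
- amber_bottle: Bystander: amber bottle with black cap, 58 mm wide, 125 mm high, origin at its foot.
- wash_bottle: Bystander: white squeeze wash bottle with a bent jet, 62 mm wide, 187 mm high, origin at its foot.
- beaker: Bystander: glass beaker 70 mm wide, 98 mm high, origin at its foot.
- tip_box: Bystander: pipette tip box with clear lid, 68 x 118 mm, 64 mm high, origin at its foot.
Mind the look-alikes: they are no part of the job. What is shaped like the part that bears cell_block but red is not meant.

How it is judged:
On the way:
1. the carrier sits flat on the rail, lip and spring jaw under its edges (z of carrier_seat in the frame of rail_top between -0.002 and 0.002 m and x of carrier_seat in the frame of rail_top between -0.003 and 0.003 m and angle between the z axis of cell_block and the z axis of rail_top, either way round below 0.05 rad and angle between the y axis of cell_block and the y axis of rail_top, either way round below 0.08 rad and value of joint spring_jaw below 0.002 m), for 0.2 s.
At the end, for the whole second after the job is handed in: The carrier sits home on the rail: seat within 1.5 mm of the rail's top and 3 mm of its middle line, level within 0.04 rad, in line with the rail within 0.08 rad, spring jaw sprung in (under 2 mm), on the lamp's side of the interlock switch with its plunger pushed in by more than 3 mm of 5 (z of carrier_seat in the frame of rail_top between -0.0015 and 0.0015 m and x of carrier_seat in the frame of rail_top between -0.003 and 0.003 m and angle between the z axis of cell_block and the z axis of rail_top, either way round below 0.04 rad and angle between the y axis of cell_block and the y axis of rail_top, either way round below 0.08 rad and value of joint spring_jaw below 0.002 m and value of joint plunger above 0.003 m and y of carrier_seat in the frame of rail_top between -0.06 and 0.02 m); the robot touches nothing.
It fails at once if a bystander (bottle, wash bottle, beaker or tip box) is moved by more than 15 mm or tipped (distance of any of amber_bottle, wash_bottle, beaker, tip_box from where it was at the start of the episode above 0.015 m or angle between any of amber_bottle, wash_bottle, beaker, tip_box's own z axis and vertical above 0.2 rad).
It fails at once if the carrier falls over (leans more than 60 degrees) (angle between cell_block's own z axis and vertical above 1.05 rad).
It fails at once if the rail is rammed: something presses on the rail with more than 100 N (contact force between rail and anything else above 100 N).
It also fails if it takes over 48 s, if anything falls off the work surface, if the arm or the gripper's body presses on something with over 40 N, if the wrist force passes 120 N, or if a joint passes its speed limit or range.

ROBOT

A 6-joint arm with a two-finger parallel gripper is mounted at the origin on a cart in front of the work surface, level with it; the furniture and walls round the work are solid. World frame = base frame: x ahead of the robot, y to its left, z up, the work surface at z = 0. Lengths are in m, angles in rad, forces in N, time in s.
With the tool pointing down it reaches from about 0.425 to 0.95 m from the base axis. Payload 3.5 kg.
Tool frame: the origin (TCP) lies at the very end of the fingers, on their centre line; the grasp point (between the pads) lies 19 mm behind it (ctrl.grip_point_offset is the distance from the TCP to the grasp point, in m); z points along the fingers, y is the line along which they close (so a half turn about z gives the same grasp; the last joint's range is limited). The gripper opens to 85 mm and grips with 20 to 120 N. Pads are 22 mm wide; open, the fingers measure 114 mm over their backs; the gripper's body (76 mm by 85 mm) begins 54 mm behind the grasp point. The pads swing forward as they close: fully open they stand 13 mm farther back than shut.
Start: joints at [0.952, 0.286, 1.577, -0, 1.279, -0.15], TCP at [0.305, 0.602, 0.231] pointing down, gripper open.
Joint ranges: [-2.77, 2.77], [-0.9, 2.22], [0.21, 2.48], [-1.53, 4.67], [0.24, 2.81], [-2.84, 2.84]. Speed limits (rad/s): [2.79, 2.79, 3.14, 3.14, 3.14, 3.14].

INTERFACE

Orientations are given as a unit quaternion [x, y, z, w].
In Python, from plant import ctrl gives the robot as it stands. The module is installed in compiled form; this text tells all that it offers.
- The arm moves only by the shell command python3 -m pendant 'ROWS' [OPENING] [FORCE]. ROWS is JSON, a list of rows, each an object of numbers: "dx", "dy", "dz": the shift along the tool's x, y, z in cm; "twist": the turn about the tool's z in degrees. A call has 1 to 10 rows; each row is the pose to reach, as a shift and turn from the pose commanded when the call began, along the tool's axes at that moment; what a row does not reach only later rows make up. A row lasts 1/8 s, in which the tool goes at most 62.5 mm and 10.7 degrees, less where a joint would pass 70% of its speed; a pose out of reach is approached as far as the arm can. A call with a gripper value outside its range is refused whole. OPENING is the opening in per cent of the stroke, from 0 (shut) to 100 (fully open), set as the call begins (- or left out, the last holds). The fingers move at their own pace and stop on an object; FORCE is the grip in N (left out, the last holds). Time passes only in rows, so rows that repeat a pose let the fingers close. It gives the time, the measured TCP pose, the force, the opening and the grip force at its end, in the units of the state.
- ctrl.get_state(): the state, without advancing time (a new reading comes with each control period).
- ctrl.read_camera(name): name is "side" or "top" or "wrist"; returns a dict with "img" (384x512x3 uint8, red, green, blue), "depth" (384x512 float32, m along the optical axis (not along the pixel's ray), 0 where there is no reading), "camera_matrix" (3x3 intrinsics, pixels), "xyz" and "rotation" of the camera in the world; the wrist camera has in their place "tool_from_camera" (4x4, takes a point from camera to tool coordinates, whose origin is the TCP and whose axes are the flange's). Camera axes: x right, y up, looking along -z (the intrinsics and any distortion apply to the point x, -y, -z); pixel columns grow to the right and rows downward; lengths in m; the calibration is good to about 2 mm. A picture is of the moment at which its call begins: read the wrist's pose just before it.
- ctrl.sign_off(): hands the job in; it is judged then, once.
The state is a dict: "time": time; "qpos": joint angles; "dq": joint speeds; "joint_efforts": joint torques, N m; "eef_pos": TCP position; "tcp_rot": TCP orientation; "contact_force": force on the tool from outside, world axes, zero at the start; "wrist_torque": the same for the moment, N m; "opening": opening from 0.0 (shut) to 1.0 (fully open); "finger_force": force on a finger pad.
Only numpy, scipy, OpenCV 4.12 (cv2) and the standard library are available. Lean on these libraries where they do the work, as an engineer would, in place of code of your own. Each camera call takes 0.05 s, during which the arm holds its last target. There are 200 camera calls.

## Working session

There is one attempt and no reset: what is moved stays moved. The work goes in short steps, Python scripts to look and compute and a shell command to move; the robot and the scene stay as the last step left them, time stands still between calls to the robot, and variables do not carry over. Pictures are saved under pics/ and viewed, at most 10 in all, crops included, and the job is handed in when it is done.

```bash
mkdir -p pics; cat > h.py <<'E'
import numpy as np, cv2
from scipy.spatial.transform import Rotation as R
from plant import ctrl
def cam(n):
    s=ctrl.get_state(); c=ctrl.read_camera(n)
    if n=="wrist":
        T=np.eye(4);T[:3,:3]=R.from_quat(s["tcp_rot"]).as_matrix();T[:3,3]=s["eef_pos"]
        T=T@np.array(c["tool_from_camera"]); c["R"],c["t"]=T[:3,:3],T[:3,3]
    else:
        r=np.array(c["rotation"]); c["R"]=r if r.shape==(3,3) else R.from_quat(r).as_matrix(); c["t"]=np.array(c["xyz"])
    return c
def cloud(c):
    K=np.array(c["camera_matrix"]);d=c["depth"];v,u=np.indices(d.shape)
    p=np.stack([(u-K[0,2])/K[0,0]*d,-(v-K[1,2])/K[1,1]*d,-d],-1)
    return p@c["R"].T+c["t"]
def onplane(c,u,v,z):
    K=np.array(c["camera_matrix"]);r=c["R"]@np.array([(u-K[0,2])/K[0,0],-(v-K[1,2])/K[1,1],-1])
    return c["t"]+r*(z-c["t"][2])/r[2]
def save(n,img): cv2.imwrite(f"pics/{n}.png",cv2.cvtColor(img,cv2.COLOR_RGB2BGR))
E
python3 - <<'E'
from h import *
s=ctrl.get_state();print({k:np.round(v,3).tolist() for k,v in s.items()})
for n in("top","side","wrist"):
    c=cam(n);save(n,c["img"]);np.savez(n,**{k:np.array(v) for k,v in c.items()})
    print(n,c["t"],np.round(c["R"],3).tolist(),np.round(c["camera_matrix"],1).tolist(), [k for k in c])
a=cv2.imread("pics/top.png");print(ctrl.grip_point_offset)
E
```

```text
{'time': 0.0, 'qpos': [0.952, 0.287, 1.578, -0.0, 1.279, -0.15], 'dq': [-0.0, -0.002, -0.0, -0.001, 0.002, 0.002], 'joint_efforts': [0.001, -40.597, -29.263, -0.0, 0.006, -0.0], 'eef_pos': [0.305, 0.602, 0.23], 'tcp_rot': [0.232, 0.973, -0.001, -0.0], 'contact_force': [0.292, 0.41, -0.096], 'wrist_torque': [-0.025, 0.013, -0.018], 'finger_force': 0.0, 'opening': 1.001}
top [0.30013447 0.06184982 1.08782647] [[-0.114, 0.97, -0.215], [-0.993, -0.11, 0.031], [0.006, 0.217, 0.976]] [[376.5, 0.0, 252.3], [0.0, 376.5, 189.5], [0.0, 0.0, 1.0]] ['img', 'depth', 'camera_matrix', 'xyz', 'rotation', 'R', 't']
side [ 0.54557411 -0.99414603  0.59547637] [[0.999, -0.029, 0.031], [0.041, 0.449, -0.893], [0.013, 0.893, 0.45]] [[406.9, 0.0, 265.2], [0.0, 406.9, 188.9], [0.0, 0.0, 1.0]] ['img', 'depth', 'camera_matrix', 'xyz', 'rotation', 'R', 't']
wrist [0.24156779 0.63459116 0.37306816] [[0.452, -0.857, -0.247], [0.892, 0.433, 0.128], [-0.003, -0.279, 0.96]] [[316.9, 0.0, 259.3], [0.0, 316.9, 193.5], [0.0, 0.0, 1.0]] ['img', 'depth', 'camera_matrix', 'tool_from_camera', 'R', 't']
0.0187
```

View pics/top.png

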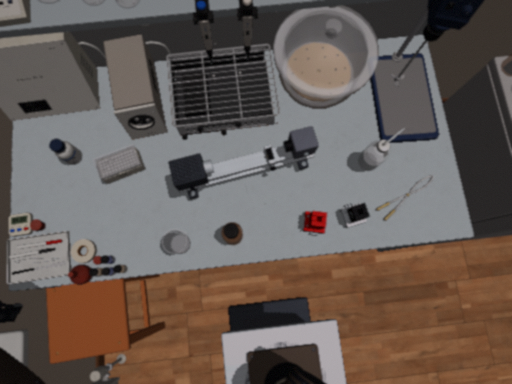

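View pics/side.png

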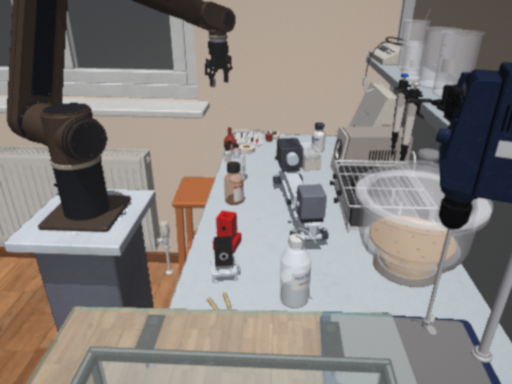

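```bash
python3 - <<'E'
from h import *
def ld(n): return dict(np.load(n+".npz"))
t=ld("top");s=ld("side")
a=cv2.resize(t["img"][190:240,295:390],(800,421),interpolation=cv2.INTER_CUBIC)[:300]
b=cv2.resize(s["img"][200:290,190:310],(400,300),interpolation=cv2.INTER_CUBIC)
d=cv2.resize(t["img"][115:205,160:330],(400,212),interpolation=cv2.INTER_CUBIC);d=np.pad(d,((0,88),(0,0),(0,0)))
save("crop1",np.vstack([cv2.resize(t["img"][190:240,295:390],(570,300),interpolation=cv2.INTER_CUBIC).copy() if 0 else a,np.hstack([b,d])]))
P=cloud(t)
for u,v in((356,213),(356,209),(350,213),(362,213),(345,222),(368,215),(315,222),(190,172),(302,142),(225,167),(240,163),(255,160),(268,158),(232,233),(176,243),(375,155),(120,165)): print((u,v),np.round(P[v,u],3))
E
```

```text
(356, 213) [ 0.424 -0.238  0.091]
(356, 209) [ 0.436 -0.241  0.088]
(350, 213) [ 0.429 -0.23   0.065]
(362, 213) [ 0.424 -0.258  0.08 ]
(345, 222) [ 0.411 -0.224  0.02 ]
(368, 215) [ 0.416 -0.27   0.089]
(315, 222) [ 0.413 -0.126  0.088]
(190, 172) [0.568 0.186 0.157]
(302, 142) [ 0.617 -0.111  0.155]
(225, 167) [0.594 0.098 0.08 ]
(240, 163) [0.601 0.056 0.081]
(255, 160) [0.605 0.013 0.079]
(268, 158) [ 0.6   -0.022  0.101]
(232, 233) [0.404 0.096 0.13 ]
(176, 243) [0.408 0.262 0.005]
(375, 155) [ 0.57  -0.307  0.122]
(120, 165) [0.639 0.393 0.061]
```

View pics/crop1.png

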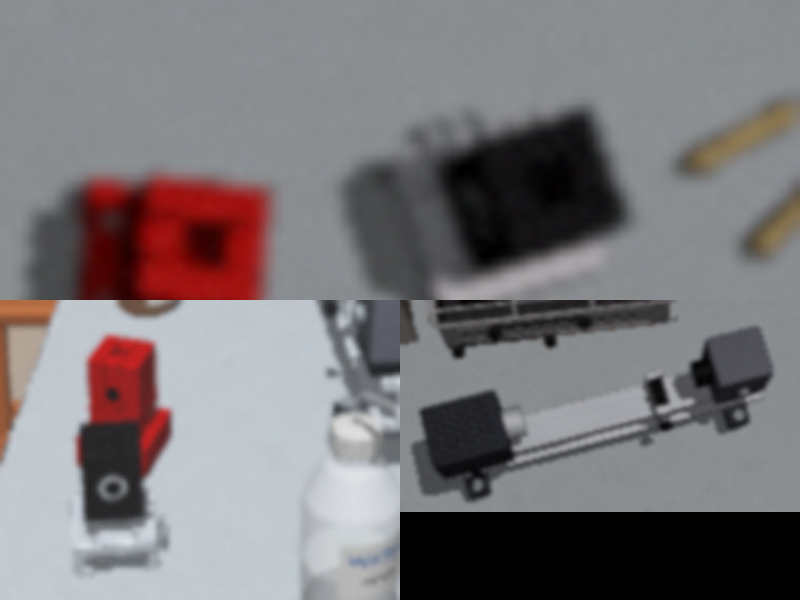

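```bash
cat >> h.py <<'E'
def edge_poly(c,mask,z):
    n,l,st,_=cv2.connectedComponentsWithStats(mask.astype(np.uint8)); i=1+np.argmax(st[1:,4])
    cn=max(cv2.findContours((l==i).astype(np.uint8),cv2.RETR_EXTERNAL,cv2.CHAIN_APPROX_NONE)[0],key=len)[:,0]
    p=np.array([onplane(c,u,v,z)[:2] for u,v in cn]); return p,cv2.minAreaRect((p*1000).astype(np.float32))
E
python3 - <<'E'
from h import *
t=dict(np.load("top.npz"));P=cloud(t);I=t["img"].astype(int)
v,u=np.indices(I.shape[:2])
m=(P[...,2]>.078)&(P[...,2]<.1)&(u>335)&(u<378)&(v>195)&(v<232)&(I.max(-1)<75)
print("block",edge_poly(t,m,.089)[1],m.sum())
m=(P[...,2]>.068)&(P[...,2]<.09)&(u>200)&(u<285)&(v>145)&(v<185)&(I.min(-1)>110)
p,r=edge_poly(t,m,.081);q=P[m];print("rail",r,m.sum(),np.median(q[:,2]))
m=(P[...,2]>.09)&(u>255)&(u<286)&(v>140)&(v<170)
print("switch",edge_poly(t,m,.104)[1],np.median(P[m],0))
for n,(a,b,c,d) in dict(lamp=(165,212,150,195),det=(280,320,120,160)).items():
    m=(P[...,2]>.14)&(u>a)&(u<b)&(v>c)&(v<d); print(n,edge_poly(t,m,.16)[1],np.median(P[m],0))
s=ctrl.get_state();T=R.from_quat(s["tcp_rot"]).as_matrix();print(np.round(T,3).tolist())
print(np.round(T.T@(np.array([.43,-.245,.23])-s["eef_pos"]),3))
E
```

```text
block ((427.662109375, -248.74632263183594), (39.59098815917969, 41.433101654052734), 10.43641471862793) 199
rail ((597.458740234375, 67.47406005859375), (40.34776306152344, 167.70184326171875), 8.76816177368164) 845 0.08021828084633897
switch ((609.9273681640625, -26.418804168701172), (52.28357696533203, 20.040084838867188), 10.530128479003906) [ 0.61260886 -0.02888228  0.10295412]
lamp ((575.5950317382812, 181.43812561035156), (74.08313751220703, 106.2411880493164), 8.804215431213379) [0.57585659 0.187916   0.15846956]
det ((621.9334716796875, -106.47980499267578), (63.22801971435547, 84.54376983642578), 8.14107894897461) [ 0.62274253 -0.11360317  0.15577846]
[[-0.892, 0.452, -0.001], [0.452, 0.892, -0.001], [0.0, -0.002, -1.0]]
[-0.494 -0.699  0.001]
```

```bash
cat > to.py <<'E'
# python3 to.py x y z yawTy : prints the shift needed in tool axes (cm) and twist (deg)
import sys; from h import *
x=list(map(float,sys.argv[1:])); s=ctrl.get_state();T=R.from_quat(s["tcp_rot"]).as_matrix()
d=T.T@(np.array(x[:3])-s["eef_pos"])*100; y=np.degrees(np.arctan2(T[1,1],T[0,1]))
print("shift",np.round(d,2),"twist",round((y-x[3]+180)%360-180,2),"yaw",round(y,2),"t",round(s["time"],2),"q",np.round(s["qpos"],2))
E
python3 -m pendant '[{"dx":-37.8,"dy":-31.5,"dz":-2,"twist":-37.3},{"dx":-37.8,"dy":-31.5,"dz":-2,"twist":-37.3},{"dx":-37.8,"dy":-31.5,"dz":-2,"twist":-37.3},{"dx":-37.8,"dy":-31.5,"dz":-2,"twist":-37.3},{"dx":-37.8,"dy":-31.5,"dz":-2,"twist":-37.3},{"dx":-37.8,"dy":-31.5,"dz":-2,"twist":-37.3},{"dx":-37.8,"dy":-31.5,"dz":-2,"twist":-37.3},{"dx":-37.8,"dy":-31.5,"dz":-2,"twist":-37.3},{"dx":-37.8,"dy":-31.5,"dz":-2,"twist":-37.3}]' 100 20
python3 to.py .43 -.249 .2 100.4
```

```text
time: 1.27
eef_pos: [0.5011, 0.147, 0.2513]
tcp_rot: [-0.088, 0.996, -0.0, 0.0]
contact_force: [-0.4, -0.5, 0.2]
opening: 1.001
finger_force: 0.0
shift [ 13.93 -37.74   5.15] twist -0.32 yaw 100.08 t 1.27 q [ 0.09 -0.07  1.93 -0.    1.28 -1.66]
```

```bash
python3 -m pendant '[{"dx":-6.6,"dy":-14.1,"dz":-1},{"dx":-6.6,"dy":-14.1,"dz":-1},{"dx":-6.6,"dy":-14.1,"dz":-1},{"dx":-6.6,"dy":-14.1,"dz":-1}]'
python3 - <<'E'
from h import *
c=cam("wrist");save("w1",c["img"]);np.savez("w1",**{k:np.array(v) for k,v in c.items()})
E
python3 to.py .43 -.249 .2 100.4
```

```text
shift [ 13.96 -37.91   5.1 ] twist -0.19 yaw 100.21 t 1.32 q [ 0.09 -0.07  1.93  0.    1.28 -1.65]$[0]: bad value
```

View pics/w1.png

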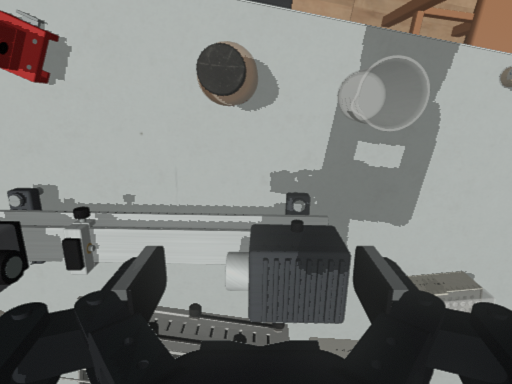

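```bash
python3 - <<'E'
from h import *
c=dict(np.load("w1.npz"));P=cloud(c);I=c["img"].astype(int)
u0=np.array([-np.sin(np.radians(9)),np.cos(np.radians(9))]);
m=(P[...,2]>.072)&(P[...,2]<.09); m[:,:105]=0;m[:,222:]=0;m[:205]=0;m[290:]=0
q=P[m];print("railtop z",np.percentile(q[:,2],[5,50,95]),m.sum())
zt=np.median(q[:,2]);p,r=edge_poly(c,m,zt);print(r)
# edges by column
for u in (115,140,165,190,215):
    v=np.where(m[:,u])[0]; a,b=onplane(c,u,v.min()-.5,zt),onplane(c,u,v.max()+.5,zt);print(u,v.min(),v.max(),np.round(a[:2],4),np.round(b[:2],4))
s=(P[...,2]>.093);s[:,:55]=0;s[:,105:]=0;s[:215]=0;s[285:]=0
print("switch top",np.percentile(P[s][:,2],[5,50,95]));print(edge_poly(c,s,np.median(P[s][:,2]))[1])
e=P[s];pr=e[:,:2]@u0;print("along-rail range of switch points",np.percentile(pr,[0,1,50,99,100]), "rail mid x,y lamp/det proj", np.array([.5756,.1814])@u0)
E
python3 -m pendant '[{"dx":-6.6,"dy":-14.1,"dz":-1,"twist":-1.2},{"dx":-6.6,"dy":-14.1,"dz":-1,"twist":-1.2},{"dx":-6.6,"dy":-14.1,"dz":-1,"twist":-1.2},{"dx":-6.6,"dy":-14.1,"dz":-1,"twist":-1.2}]'
```

```text
railtop z [0.07823167 0.07982791 0.08097473] 3632
((597.681396484375, 57.32054138183594), (41.889896392822266, 128.4536895751953), 9.029472351074219)
115 227 262 [0.5843 0.0058] [0.6273 0.008 ]
140 228 252 [0.5808 0.0322] [0.6102 0.0343]
165 228 257 [0.5761 0.0584] [0.6115 0.0617]
190 229 263 [0.5726 0.0848] [0.614  0.0896]
215 229 263 [0.5679 0.1111] [0.6091 0.1168]
switch top [0.09452642 0.10231623 0.10488813]
((607.999267578125, -24.176692962646484), (51.67473220825195, 23.21782684326172), 8.776778221130371)
along-rail range of switch points [-0.13102416 -0.13022547 -0.11870511  0.06621874  0.06621874] rail mid x,y lamp/det proj 0.08912298690680111
time: 1.82
eef_pos: [0.5908, 0.0236, 0.2608]
tcp_rot: [-0.101, 0.995, 0.0, -0.0]
contact_force: [-1.0, 0.5, -0.7]
opening: 0.998
finger_force: 0.0
```

```bash
python3 - <<'E'
from h import *
c=cam("wrist");save("w2",c["img"]);np.savez("w2",**{k:np.array(v) for k,v in c.items()})
E
python3 to.py .43 -.249 .2 100.4
```

```text
shift [ 21.2  -23.58   6.07] twist 1.26 yaw 101.66 t 1.88 q [-0.13  0.08  1.76  0.    1.3  -1.9 ]
```

View pics/w2.png

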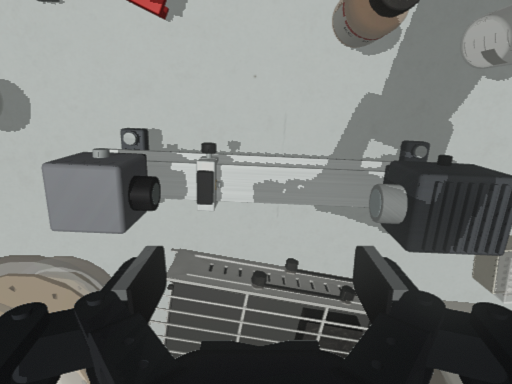

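```bash
python3 - <<'E'
from h import *
c=dict(np.load("w2.npz"));P=cloud(c)
m=(P[...,2]>.072)&(P[...,2]<.09);m[:,:235]=0;m[:,360:]=0;m[:140]=0;m[230:]=0
zt=np.median(P[m][:,2]);print("z",zt,m.sum(),edge_poly(c,m,zt)[1])
A=[];B=[]
for u in range(240,360,4):
    v=np.where(m[:,u])[0];A.append(onplane(c,u,v.min()-.5,zt)[:2]);B.append(onplane(c,u,v.max()+.5,zt)[:2])
for E in(A,B):
    vx,vy,x,y=cv2.fitLine(np.array(E,np.float32),cv2.DIST_HUBER,0,.001,.001).ravel();print("edge x at y=0:",x-vx/vy*y,"yaw",np.degrees(np.arctan2(-vx,vy)))
s=(P[...,2]>.092)&(P[...,2]<.11);s[:,:185]=0;s[:,240:]=0;s[:140]=0;s[225:]=0
z=np.percentile(P[s][:,2],[5,50,80]);print("sw z",z,edge_poly(c,s,.104)[1],cv2.minAreaRect((P[s][:,:2]*1000).astype(np.float32)))
p=(P[...,2]>.084)&(P[...,2]<.092);p[:,:214]=0;p[:,235:]=0;p[:160]=0;p[205:]=0;print(p.sum(),np.round(P[p],3)[:12])
for n,(a,b) in dict(det=(40,165),lamp=(370,512)).items():
    q=(P[...,2]>.13)&(P[...,2]<.17);q[:,:a]=0;q[:,b:]=0;q[:130]=0;q[265:]=0;print(n,cv2.minAreaRect((P[q][:,:2]*1000).astype(np.float32)),np.median(P[q][:,2]))
E
python3 -m pendant '[{"dx":21.2,"dy":-23.6,"dz":6,"twist":1.3},{"dx":21.2,"dy":-23.6,"dz":6,"twist":1.3},{"dx":21.2,"dy":-23.6,"dz":6,"twist":1.3},{"dx":21.2,"dy":-23.6,"dz":6,"twist":1.3},{"dx":21.2,"dy":-23.6,"dz":6,"twist":1.3},{"dx":21.2,"dy":-23.6,"dz":6,"twist":1.3},{"dx":21.2,"dy":-23.6,"dz":6,"twist":1.3}]'
python3 - <<'E'
from h import *
c=cam("wrist");save("w3",c["img"]);np.savez("w3",**{k:np.array(v) for k,v in c.items()})
P=cloud(c);m=(P[...,2]>.082)&(P[...,2]<.096)&(abs(P[...,0]-.43)<.045)&(abs(P[...,1]+.249)<.04)
print(np.median(P[m][:,2]),m.sum(),edge_poly(c,m,.089)[1],cv2.minAreaRect((P[m][:,:2]*1000).astype(np.float32)))
E
python3 to.py .43 -.249 .2 100.4
```

```text
z 0.07978304849569295 4659 ((596.7244262695312, 67.3427505493164), (40.73505783081055, 134.4928741455078), 9.001672744750977)
edge x at y=0: 0.5868358 yaw -170.96274
edge x at y=0: 0.6279055 yaw -171.06937
sw z [0.09569198 0.10310144 0.10409018] ((609.1648559570312, -25.31884002685547), (51.266151428222656, 17.443517684936523), 8.455665588378906) ((611.9481811523438, -26.408374786376953), (52.22245407104492, 17.535676956176758), 8.486075401306152)
86 [[ 0.585 -0.023  0.09 ]
 [ 0.585 -0.022  0.089]
 [ 0.586 -0.022  0.091]
 [ 0.587 -0.022  0.084]
 [ 0.588 -0.022  0.091]
 [ 0.59  -0.021  0.084]
 [ 0.59  -0.021  0.091]
 [ 0.591 -0.021  0.085]
 [ 0.592 -0.021  0.085]
 [ 0.592 -0.021  0.091]
 [ 0.593 -0.021  0.085]
 [ 0.594 -0.02   0.084]]
det ((624.1807250976562, -106.427734375), (59.536251068115234, 82.98017120361328), 9.3373441696167) 0.15546741624717147
lamp ((578.2701416015625, 183.21990966796875), (69.39701080322266, 107.07444763183594), 9.098705291748047) 0.1580101451710418
time: 2.75
eef_pos: [0.4304, -0.2489, 0.2012]
tcp_rot: [-0.09, 0.996, 0.001, 0.0]
contact_force: [-0.7, 0.5, -0.7]
opening: 0.995
finger_force: 0.0
0.08926392574795561 2028 ((426.4854431152344, -249.9124298095703), (40.38609313964844, 39.79227066040039), 10.353975296020508) ((427.1596984863281, -249.7759246826172), (39.93996810913086, 39.869503021240234), 10.612382888793945)
shift [ 0.09 -0.02  0.15] twist 0.03 yaw 100.43 t 2.8 q [-0.73 -0.08  2.03  0.    1.19 -2.48]
```

View pics/w3.png

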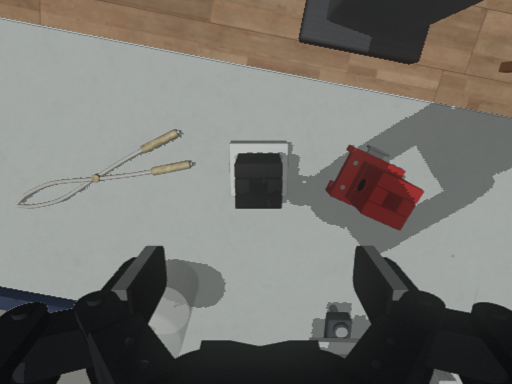

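```bash
python3 -m pendant '[{"dx":0.37,"dy":0,"dz":6,"twist":0},{"dx":0.37,"dy":0,"dz":11,"twist":0},{"dx":0.37,"dy":0,"dz":14,"twist":0},{"dx":0.37,"dy":0,"dz":15.3,"twist":0},{"dx":0.37,"dy":0,"dz":15.3,"twist":0}]'
python3 -m pendant '[{"dx":0,"dy":0,"dz":0,"twist":0},{"dx":0,"dy":0,"dz":0,"twist":0},{"dx":0,"dy":0,"dz":0,"twist":0},{"dx":0,"dy":0,"dz":0,"twist":0},{"dx":0,"dy":0,"dz":0,"twist":0},{"dx":0,"dy":0,"dz":0,"twist":0}]' 0 40
```

```text
time: 3.42
eef_pos: [0.4273, -0.2498, 0.0483]
tcp_rot: [-0.091, 0.996, 0.0, -0.0]
contact_force: [-0.1, -0.4, 0.7]
opening: 0.999
finger_force: 0.0
time: 4.18
eef_pos: [0.4274, -0.2515, 0.0496]
tcp_rot: [-0.09, 0.996, -0.001, 0.001]
contact_force: [-0.5, 2.1, 5.8]
opening: 0.466
finger_force: 42.1
```

```bash
python3 -m pendant '[{"dx":0,"dy":0,"dz":-6,"twist":0},{"dx":0,"dy":0,"dz":-12,"twist":0},{"dx":-3,"dy":4,"dz":-14,"twist":1.4},{"dx":-7,"dy":9,"dz":-14,"twist":1.4},{"dx":-11,"dy":14,"dz":-14,"twist":1.4},{"dx":-15,"dy":19,"dz":-14,"twist":1.4},{"dx":-18.5,"dy":24,"dz":-14,"twist":1.4},{"dx":-21.2,"dy":27.4,"dz":-14,"twist":1.4},{"dx":-21.2,"dy":27.4,"dz":-14,"twist":1.4},{"dx":-21.2,"dy":27.4,"dz":-14,"twist":1.4}]'
python3 - <<'E'
from h import *
c=cam("side");save("s1",c["img"][100:300,200:420])
s=ctrl.get_state();print(np.round(s["contact_force"],1),np.round(s["wrist_torque"],2))
c=cam("wrist");P=cloud(c);np.savez("w4",**{k:np.array(v) for k,v in c.items()})
E
python3 to.py .5863 .0562 .16 99
```

```text
time: 5.42
eef_pos: [0.5848, 0.0566, 0.1865]
tcp_rot: [-0.078, 0.997, -0.0, -0.002]
contact_force: [-0.6, -0.1, -4.9]
opening: 0.465
finger_force: 43.3
[ 0.8 -0.2 -4.2] [ 0.01 -0.    0.04]
shift [-0.13  0.03  2.73] twist -0.13 yaw 98.87 t 5.53 q [-0.08  0.14  1.83 -0.    1.17 -1.8 ]
```

```bash
python3 -m pendant '[{"dx":-0.13,"dy":0,"dz":3,"twist":0},{"dx":-0.13,"dy":0,"dz":5,"twist":0},{"dx":-0.13,"dy":0,"dz":5.3,"twist":0},{"dx":-0.13,"dy":0,"dz":5.3,"twist":0}]'
python3 -m pendant '[{"dx":0,"dy":0,"dz":0.2,"twist":0},{"dx":0,"dy":0,"dz":0.4,"twist":0},{"dx":0,"dy":0,"dz":0.4,"twist":0}]'
python3 -m pendant '[{"dx":0,"dy":0,"dz":0.1,"twist":0},{"dx":0,"dy":0,"dz":0.2,"twist":0},{"dx":0,"dy":0,"dz":0.2,"twist":0}]'
```

```text
time: 6.02
eef_pos: [0.5874, 0.0565, 0.1355]
tcp_rot: [-0.078, 0.997, -0.0, 0.0]
contact_force: [-1.0, 0.7, -3.0]
opening: 0.465
finger_force: 43.2
time: 6.4
eef_pos: [0.5873, 0.057, 0.1315]
tcp_rot: [-0.078, 0.997, -0.0, 0.0]
contact_force: [-1.1, -0.9, -4.3]
opening: 0.465
finger_force: 43.2
time: 6.78
eef_pos: [0.5873, 0.0569, 0.1293]
tcp_rot: [-0.078, 0.997, -0.0, 0.0]
contact_force: [0.3, -0.5, -3.7]
opening: 0.466
finger_force: 43.4
```

```bash
python3 -m pendant '[{"dx":0,"dy":0,"dz":0.1,"twist":0},{"dx":0,"dy":0,"dz":0.1,"twist":0}]'
python3 -m pendant '[{"dx":0,"dy":0,"dz":0.1,"twist":0},{"dx":0,"dy":0,"dz":0.1,"twist":0}]'
```

```text
time: 7.02
eef_pos: [0.5875, 0.0569, 0.1292]
tcp_rot: [-0.078, 0.997, -0.0, 0.0]
contact_force: [-2.0, -0.5, 1.5]
opening: 0.465
finger_force: 43.7
time: 7.28
eef_pos: [0.5876, 0.0569, 0.1292]
tcp_rot: [-0.078, 0.997, -0.0, 0.0]
contact_force: [-3.6, 0.3, 6.5]
opening: 0.464
finger_force: 44.6
```

```bash
python3 -m pendant '[{"dx":0,"dy":0,"dz":0.05,"twist":0},{"dx":0.4,"dy":0,"dz":0.15,"twist":0},{"dx":0.8,"dy":0,"dz":0.32,"twist":0},{"dx":1.2,"dy":0,"dz":0.5,"twist":0},{"dx":1.2,"dy":0,"dz":0.5,"twist":0}]' 0 20
python3 - <<'E'
from h import *
c=cam("side");save("s2",cv2.resize(c["img"][110:260,230:380],(600,600),interpolation=cv2.INTER_CUBIC))
E
```

```text
time: 7.9
eef_pos: [0.5787, 0.0553, 0.1255]
tcp_rot: [-0.078, 0.997, -0.0, 0.005]
contact_force: [2.1, 1.6, 6.1]
opening: 0.462
finger_force: 44.5
```

View pics/s2.png

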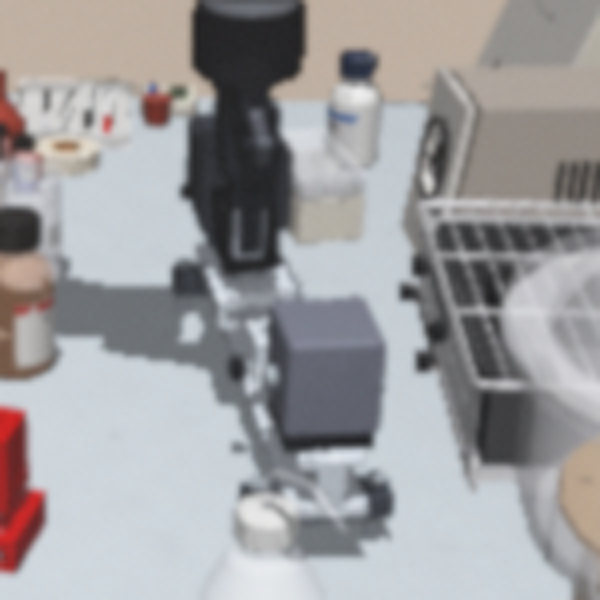

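```bash
python3 -m pendant '[{"dx":0.4,"dy":0,"dz":0.22,"twist":0},{"dx":0.8,"dy":0,"dz":0.45,"twist":0},{"dx":1.2,"dy":0,"dz":0.72,"twist":0},{"dx":1.6,"dy":0,"dz":1.0,"twist":0},{"dx":1.9,"dy":0,"dz":1.25,"twist":0},{"dx":1.9,"dy":0,"dz":1.25,"twist":0}]' 0 20
python3 - <<'E'
from h import *
c=cam("side");save("s3",cv2.resize(c["img"][130:200,250:340],(772,600),interpolation=cv2.INTER_CUBIC));np.savez("s3",**{k:np.array(v) for k,v in c.items()})
s=ctrl.get_state();print(np.round(s["wrist_torque"],2))
E
```

```text
time: 8.7
eef_pos: [0.5591, 0.0522, 0.1121]
tcp_rot: [-0.078, 0.997, -0.0, 0.004]
contact_force: [1.2, 2.2, 5.1]
opening: 0.463
finger_force: 43.9
[ 0.37 -0.52  0.07]
```

View pics/s3.png

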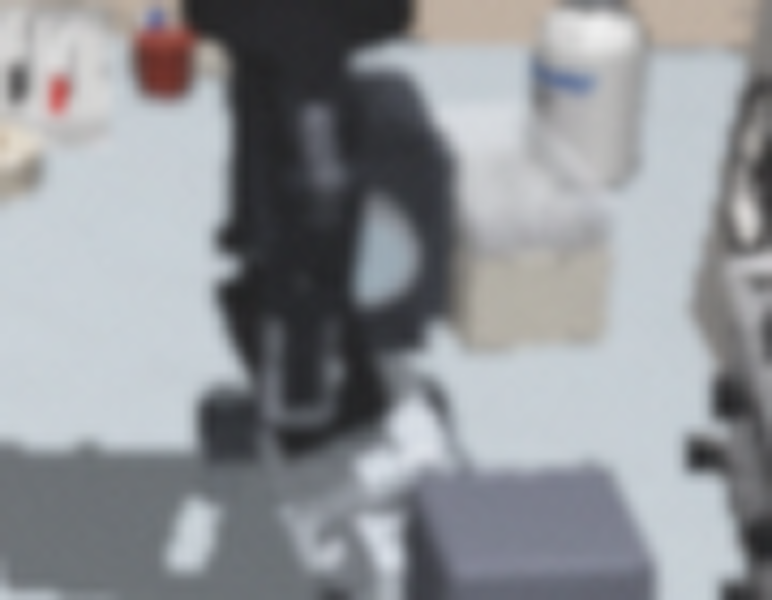

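```bash
python3 -m pendant '[{"dx":0,"dy":0,"dz":-0.3,"twist":0},{"dx":0,"dy":0,"dz":-0.6,"twist":0},{"dx":0,"dy":0,"dz":-0.6,"twist":0},{"dx":0,"dy":0,"dz":-0.6,"twist":0}]' 0 50
python3 - <<'E'
from h import *
for n in("side","wrist"):
    c=cam(n);np.savez("l_"+n,**{k:np.array(v) for k,v in c.items()});save("l_"+n,c["img"])
s=ctrl.get_state();print(np.round(s["wrist_torque"],2),s["contact_force"])
c=dict(np.load("l_side.npz"));P=cloud(c)
o=np.array([.6005,.0433,.0797]);X=np.array([.9877,.1564,0]);Y=np.array([-.1564,.9877,0])
q=P-o;rx,ry,rz=q@X,q@Y,q[...,2]
m=(abs(ry-.015)<.045)&(abs(rx)<.06)&(rz<.08)&(rz>-.03)
a=np.c_[rx[m],ry[m],rz[m]]*1000
I=c["img"][m].max(-1)
for lo,hi in((-30,-20),(-20,-15),(-15,-8)): 
    k=(a[:,1]>lo)&(a[:,1]<hi);print(lo,k.sum(),np.c_[np.round(a[k],0),I[k]].astype(int)[:40:2].tolist())
E
```

```text
time: 9.25
eef_pos: [0.5558, 0.0521, 0.1148]
tcp_rot: [-0.078, 0.997, 0.0, -0.001]
contact_force: [0.2, 0.2, -3.7]
opening: 0.46
finger_force: 50.7
[ 0.03  0.04 -0.04] [ 0.29470401 -0.58228375 -4.26711108]
-30 12 [[-38, -20, 77, 52], [-46, -20, 72, 48], [-10, -20, 3, 209], [-11, -27, 3, 209], [-17, -27, 1, 217], [-11, -30, 2, 200]]
-20 56 [[-54, -17, 79, 54], [-45, -16, 76, 43], [-34, -16, 75, 59], [-45, -15, 72, 45], [-40, -16, 73, 47], [-40, -18, 70, 50], [-48, -20, 69, 56], [-37, -18, 67, 66], [-45, -18, 65, 46], [-40, -18, 64, 51], [-48, -17, 62, 56], [-40, -19, 62, 49], [-42, -16, 58, 46], [-45, -18, 56, 46], [-36, -16, 55, 74], [-39, -18, 52, 53], [-45, -18, 50, 49], [-47, -16, 46, 74], [-42, -17, 46, 65], [-4, -16, 26, 227]]
-15 144 [[-52, -9, 73, 71], [-40, -15, 75, 45], [-50, -9, 70, 83], [-52, -10, 67, 90], [-41, -10, 67, 49], [-52, -9, 64, 96], [-42, -14, 66, 46], [-33, -10, 64, 77], [-50, -10, 61, 86], [-53, -14, 60, 107], [-42, -14, 60, 43], [-53, -13, 57, 107], [-39, -15, 57, 51], [-33, -10, 55, 95], [-50, -12, 53, 93], [-32, -10, 52, 93], [-50, -12, 50, 95], [-41, -13, 50, 46], [-32, -9, 48, 87], [-49, -11, 47, 97]]
```

```bash
cat > tilt.py <<'E'
from h import *
import sys
c=dict(np.load(sys.argv[1]));K=c["camera_matrix"]
o=np.array([.6005,.0433,.0797]);X=np.array([.9877,.1564,0]);Y=np.array([-.1564,.9877,0]);Z=np.array([0,0,1.])
f=float(sys.argv[2])   # rail y (m) of the carrier's near end face: cast rays onto it
v,u=np.mgrid[0:384,0:512]
r=np.stack([(u-K[0,2])/K[0,0],-(v-K[1,2])/K[1,1],-np.ones(u.shape)],-1)@c["R"].T
k=(f-(c["t"]-o)@Y)/(r@Y);q=c["t"]-o+r*k[...,None];a,b=q@X*1000,q@Z*1000
Pr=(cloud(c)-o)@Y
m=(abs(Pr-f)<.02)&(abs(a)<75)&(b<30)&(b>-40)&(c["img"].min(-1)>95)
print(m.sum())
ys=np.where(m.any(1))[0];xs=np.where(m.any(0))[0]
if len(ys):
    y0,y1,x0,x1=ys[0]-2,ys[-1]+3,xs[0]-2,xs[-1]+3
    for y in range(y0,y1): print(y,"".join(f"{c['img'][y,x].min():4d}"+("*" if m[y,x] else " ") for x in range(x0,x1)))
    print("rail x of cols",np.round(a[(y0+y1)//2,x0:x1:5]),"z of rows",np.round(b[y0:y1:5,(x0+x1)//2]),x0)
    n,l,st,_=cv2.connectedComponentsWithStats(m.astype(np.uint8));i=1+np.argmax(st[1:,4]);print(st[i],cv2.minAreaRect(np.c_[a[l==i],b[l==i]].astype(np.float32)))
E
python3 tilt.py l_side.npz -.015
```

```text
179
179   72   67   56   51   46   47   46   45   47   52   59   67   78   94  120  163  201  212  213  210  204  188  147  138  171 
180   91   86   62   42   38   40   44   53   63   76   85   90   98  108  130  168  202  213  213  212  203  174  138  150  179 
181   95  100   81   54   48   53   64   75   87   97  102* 108  118  133* 151* 178* 201* 213* 214* 211* 201* 161* 129  146  179 
182   90  107   98   80   76   83   86   96  101  107* 113* 126* 151* 176* 185* 199* 208* 215* 214* 202* 192* 162* 130  133  167 
183   92  110  110  101  102  106  106  109  111  113* 119* 144* 180* 202* 208* 212* 210* 204* 199* 184* 173* 159* 140* 128  153 
184  101  111  114  113  111  113* 113* 114* 116* 117* 124* 146* 184* 205* 203* 201* 193* 182* 175* 164* 150* 146* 143* 127  140 
185  105  110  115* 114* 113* 112* 112* 117* 120* 126* 130* 146* 170* 191* 184* 177* 173* 165* 156* 145  131  131  133  126  130 
186  107  110  115* 116* 114* 115* 116* 122* 131* 138* 140* 147* 158* 168* 164* 155* 144  138  128  121  120  123  124  124  123 
187  108  109  115* 118* 121* 124* 129* 133* 141* 143* 1
[... 1402 characters left out ...]
  109  107  105   97   91   96* 103* 109* 115* 130  157  167  143   88   64   64   64   72   86   98 
199  109  110  109  109  108  109  107   99   86   71   73   86  108  122* 134  158  167  143   87   64   62   65   74   86   95 
200  109  109  108  109  109  109  106   95   71   54   52   73  114  138  145  166  168  142  101   79   71   67   72   86   97 
201  108  108  108  108  108  108  106   93   65   47   46   64  112  146  158  178  172  153  139  120   91   71   74   88   96 
rail x of cols [-54. -40. -26. -12.   3.] z of rows [ 35.  20.   4. -12. -28.] 279
[281 181  21  15 174] ((-19.19125747680664, 10.943406105041504), (56.758670806884766, 39.46757507324219), 14.492659568786621)
```

```bash
python3 -m pendant '[{"dx":-0.3,"dy":0,"dz":-0.18,"twist":0},{"dx":-0.6,"dy":0,"dz":-0.18,"twist":0},{"dx":-0.9,"dy":0,"dz":-0.18,"twist":0},{"dx":-1.1,"dy":0,"dz":-0.18,"twist":0},{"dx":-1.1,"dy":0,"dz":-0.18,"twist":0}]'
python3 -m pendant '[{"dx":-0.1,"dy":0,"dz":0,"twist":0},{"dx":-0.2,"dy":0,"dz":0,"twist":0},{"dx":-0.2,"dy":0,"dz":0,"twist":0}]'
```

```text
time: 9.98
eef_pos: [0.567, 0.0539, 0.1165]
tcp_rot: [-0.078, 0.997, 0.0, -0.001]
contact_force: [-2.3, 0.1, -7.0]
opening: 0.463
finger_force: 51.1
time: 10.35
eef_pos: [0.5687, 0.0542, 0.1166]
tcp_rot: [-0.078, 0.997, 0.0, -0.001]
contact_force: [-2.2, -0.5, -10.4]
opening: 0.464
finger_force: 51.4
```

```bash
python3 -m pendant '[{"dx":0,"dy":0,"dz":0.1,"twist":0},{"dx":-0.1,"dy":0,"dz":0.1,"twist":0},{"dx":-0.1,"dy":0,"dz":0.1,"twist":0}]'
python3 -m pendant '[{"dx":-0.1,"dy":0,"dz":0,"twist":0},{"dx":-0.2,"dy":0,"dz":0,"twist":0},{"dx":-0.2,"dy":0,"dz":0,"twist":0}]'
```

```text
time: 10.72
eef_pos: [0.5705, 0.0543, 0.1166]
tcp_rot: [-0.078, 0.997, 0.0, -0.0]
contact_force: [-1.2, 0.3, -8.1]
opening: 0.46
finger_force: 51.4
time: 11.1
eef_pos: [0.5718, 0.0545, 0.1166]
tcp_rot: [-0.078, 0.997, -0.0, -0.001]
contact_force: [-5.4, -0.3, -5.4]
opening: 0.463
finger_force: 51.4
```

```bash
python3 -m pendant '[{"dx":0,"dy":0,"dz":0,"twist":0},{"dx":-0.3,"dy":0,"dz":-0.02,"twist":0},{"dx":-0.6,"dy":0,"dz":-0.03,"twist":0},{"dx":-0.9,"dy":0,"dz":-0.02,"twist":0},{"dx":-1.2,"dy":0,"dz":0,"twist":0},{"dx":-1.2,"dy":0,"dz":0,"twist":0}]' 0 20
```

```text
time: 11.85
eef_pos: [0.5837, 0.0564, 0.117]
tcp_rot: [-0.078, 0.997, -0.0, -0.001]
contact_force: [-5.9, -0.3, -3.8]
opening: 0.463
finger_force: 52.3
```

```bash
python3 -m pendant '[{"dx":-0.3,"dy":0,"dz":0.05,"twist":0},{"dx":-0.6,"dy":0,"dz":0.1,"twist":0},{"dx":-0.9,"dy":0,"dz":0.17,"twist":0},{"dx":-1.0,"dy":0,"dz":0.2,"twist":0},{"dx":-1.0,"dy":0,"dz":0.2,"twist":0}]' 0 20
```

```text
time: 12.48
eef_pos: [0.5938, 0.058, 0.1157]
tcp_rot: [-0.078, 0.997, -0.0, -0.001]
contact_force: [-7.2, -0.3, -2.6]
opening: 0.462
finger_force: 52.8
```

```bash
python3 -m pendant '[{"dx":-0.25,"dy":0,"dz":0.1,"twist":0},{"dx":-0.45,"dy":0,"dz":0.2,"twist":0},{"dx":-0.45,"dy":0,"dz":0.3,"twist":0},{"dx":-0.45,"dy":0,"dz":0.3,"twist":0}]'
python3 -m pendant '[{"dx":0,"dy":0,"dz":0.1,"twist":0},{"dx":0,"dy":0,"dz":0.2,"twist":0},{"dx":0,"dy":0,"dz":0.2,"twist":0}]'
```

```text
time: 12.98
eef_pos: [0.599, 0.0587, 0.1134]
tcp_rot: [-0.078, 0.997, -0.0, 0.0]
contact_force: [-5.9, -0.5, -1.1]
opening: 0.467
finger_force: 53.1
time: 13.35
eef_pos: [0.6002, 0.0588, 0.113]
tcp_rot: [-0.078, 0.997, -0.0, 0.002]
contact_force: [-6.6, 0.4, 3.0]
opening: 0.466
finger_force: 53.4
```

```bash
python3 -m pendant '[{"dx":0,"dy":0,"dz":0.1,"twist":0},{"dx":0,"dy":0,"dz":0.2,"twist":0},{"dx":0,"dy":0,"dz":0.2,"twist":0}]'
python3 -m pendant '[{"dx":0,"dy":0,"dz":0.1,"twist":0},{"dx":0,"dy":0,"dz":0.2,"twist":0},{"dx":0,"dy":0,"dz":0.2,"twist":0}]'
python3 - <<'E'
from h import *
c=cam("side");np.savez("p_side",**{k:np.array(v) for k,v in c.items()});save("p_side",cv2.resize(c["img"][130:220,250:370],(800,600),interpolation=cv2.INTER_CUBIC))
E
```

```text
time: 13.72
eef_pos: [0.6011, 0.059, 0.1127]
tcp_rot: [-0.078, 0.997, -0.0, 0.003]
contact_force: [-8.0, 0.6, 6.9]
opening: 0.463
finger_force: 54.0
time: 14.1
eef_pos: [0.6012, 0.059, 0.1127]
tcp_rot: [-0.078, 0.997, -0.0, 0.002]
contact_force: [-11.9, 0.6, 14.7]
opening: 0.462
finger_force: 54.9
```

View pics/p_side.png

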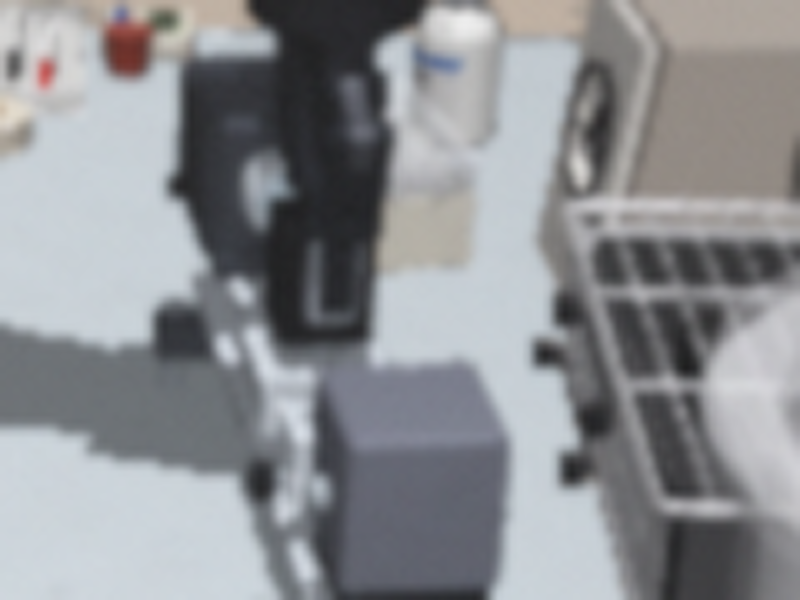

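```bash
python3 -m pendant '[{"dx":0.1,"dy":0,"dz":-0.2,"twist":0},{"dx":0.2,"dy":0,"dz":-0.4,"twist":0},{"dx":0.2,"dy":0,"dz":-0.4,"twist":0}]'
python3 -m pendant '[{"dx":0.1,"dy":0,"dz":-0.15,"twist":0},{"dx":0.1,"dy":0,"dz":-0.3,"twist":0},{"dx":0.1,"dy":0,"dz":-0.3,"twist":0}]'
```

```text
time: 14.52
eef_pos: [0.6001, 0.0585, 0.1129]
tcp_rot: [-0.078, 0.997, -0.0, 0.005]
contact_force: [2.6, 1.6, 5.8]
opening: 0.464
finger_force: 53.5
time: 14.9
eef_pos: [0.5986, 0.0581, 0.1129]
tcp_rot: [-0.078, 0.997, -0.0, 0.004]
contact_force: [7.0, 1.7, -2.9]
opening: 0.468
finger_force: 52.5
```

```bash
python3 -m pendant '[{"dx":-0.1,"dy":0,"dz":-0.1,"twist":0},{"dx":-0.1,"dy":0,"dz":-0.2,"twist":0},{"dx":-0.1,"dy":0,"dz":-0.2,"twist":0}]'
```

```text
time: 15.28
eef_pos: [0.5986, 0.0581, 0.113]
tcp_rot: [-0.078, 0.997, -0.0, 0.003]
contact_force: [8.4, 1.5, -8.5]
opening: 0.465
finger_force: 51.9
```

```bash
python3 -m pendant '[{"dx":-0.15,"dy":0,"dz":0.15,"twist":0},{"dx":-0.15,"dy":-0.6,"dz":0.15,"twist":0},{"dx":-0.15,"dy":-1.2,"dz":0.15,"twist":0},{"dx":-0.15,"dy":-1.8,"dz":0.15,"twist":0},{"dx":-0.15,"dy":-2.4,"dz":0.15,"twist":0},{"dx":-0.15,"dy":-3.0,"dz":0.15,"twist":0},{"dx":-0.15,"dy":-3.5,"dz":0.15,"twist":0},{"dx":-0.15,"dy":-3.9,"dz":0.15,"twist":0},{"dx":-0.15,"dy":-3.9,"dz":0.15,"twist":0}]'
```

```text
time: 16.4
eef_pos: [0.6048, 0.0215, 0.1128]
tcp_rot: [-0.078, 0.997, 0.002, 0.001]
contact_force: [3.7, 4.9, -0.8]
opening: 0.459
finger_force: 52.8
```

```bash
python3 -m pendant '[{"dx":-0.05,"dy":-0.3,"dz":0,"twist":0},{"dx":-0.05,"dy":-0.5,"dz":0,"twist":0},{"dx":-0.05,"dy":-0.5,"dz":0,"twist":0}]'
python3 -m pendant '[{"dx":0,"dy":-0.15,"dz":0,"twist":0},{"dx":0,"dy":-0.3,"dz":0,"twist":0},{"dx":0,"dy":-0.3,"dz":0,"twist":0}]'
python3 -m pendant '[{"dx":0,"dy":-0.15,"dz":0,"twist":0},{"dx":0,"dy":-0.3,"dz":0,"twist":0},{"dx":0,"dy":-0.3,"dz":0,"twist":0}]'
```

```text
time: 16.77
eef_pos: [0.6056, 0.0169, 0.1128]
tcp_rot: [-0.078, 0.997, 0.002, 0.0]
contact_force: [2.1, 6.2, -0.1]
opening: 0.464
finger_force: 53.0
time: 17.15
eef_pos: [0.606, 0.0143, 0.1129]
tcp_rot: [-0.078, 0.997, 0.002, 0.0]
contact_force: [3.6, 7.1, 0.0]
opening: 0.465
finger_force: 53.0
time: 17.52
eef_pos: [0.6064, 0.0115, 0.1129]
tcp_rot: [-0.078, 0.997, 0.002, 0.0]
contact_force: [1.9, 7.0, 0.1]
opening: 0.459
finger_force: 53.0
```

```bash
python3 -m pendant '[{"dx":0,"dy":-0.15,"dz":0,"twist":0},{"dx":0,"dy":-0.3,"dz":0,"twist":0},{"dx":0,"dy":-0.3,"dz":0,"twist":0}]'
python3 -m pendant '[{"dx":0,"dy":-0.15,"dz":0,"twist":0},{"dx":0,"dy":-0.3,"dz":0,"twist":0},{"dx":0,"dy":-0.3,"dz":0,"twist":0}]'
```

```text
time: 17.9
eef_pos: [0.6065, 0.0108, 0.113]
tcp_rot: [-0.077, 0.997, 0.005, 0.0]
contact_force: [2.0, 13.1, 1.5]
opening: 0.463
finger_force: 53.2
time: 18.27
eef_pos: [0.6066, 0.0106, 0.1132]
tcp_rot: [-0.077, 0.997, 0.007, -0.0]
contact_force: [0.2, 20.6, 3.1]
opening: 0.463
finger_force: 53.4
```

```bash
python3 -m pendant '[{"dx":0,"dy":0.3,"dz":0,"twist":0},{"dx":0,"dy":0.6,"dz":0,"twist":0},{"dx":0,"dy":0.6,"dz":0,"twist":0}]'
python3 -m pendant '[{"dx":0,"dy":0,"dz":0,"twist":0},{"dx":0,"dy":0,"dz":0,"twist":0},{"dx":0,"dy":0,"dz":0,"twist":0},{"dx":0,"dy":0,"dz":0,"twist":0}]' 75
python3 -m pendant '[{"dx":0,"dy":0,"dz":-2,"twist":0},{"dx":0,"dy":0,"dz":-6,"twist":0},{"dx":2,"dy":0,"dz":-10,"twist":0},{"dx":2,"dy":0,"dz":-10,"twist":0},{"dx":2,"dy":0,"dz":-10,"twist":0}]'
python3 - <<'E'
from h import *
c=cam("wrist");np.savez("f",**{k:np.array(v) for k,v in c.items()});save("f",c["img"])
P=cloud(c);o=np.array([.6005,.0433,.0797]);X=np.array([.9877,.1564,0]);Y=np.array([-.1564,.9877,0])
q=P-o;q=np.stack([q@X,q@Y,q[...,2]],-1)*1000
m=(q[...,2]>65)&(q[...,2]<82)&(abs(q[...,0])<40)&(abs(q[...,1]+33)<35)
a=q[m];a=a[abs(a[:,2]-np.median(a[:,2]))<3];print(len(a),np.median(a[:,2]),cv2.minAreaRect(a[:,:2].astype(np.float32)))
A=np.c_[a[:,:2],np.ones(len(a))];k=np.linalg.lstsq(A,a[:,2],rcond=None)[0];print("slopes",k)
r=(abs(q[...,2])<6)&(abs(q[...,0])<30)&(q[...,1]>10)&(q[...,1]<80);b=q[r];print("rail",np.median(b[:,2]),cv2.minAreaRect(b[:,:2].astype(np.float32)))
s=(q[...,2]>18)&(q[...,2]<28)&(abs(q[...,0])<30)&(q[...,1]<-55)&(q[...,1]>-95);b=q[s];print("switch",len(b),b[:,1].min(),b[:,1].max())
E
```

```text
time: 18.65
eef_pos: [0.6065, 0.011, 0.1128]
tcp_rot: [-0.078, 0.997, 0.002, 0.0]
contact_force: [3.2, 5.7, -0.1]
opening: 0.463
finger_force: 52.9
time: 19.15
eef_pos: [0.6063, 0.009, 0.1131]
tcp_rot: [-0.078, 0.997, -0.0, -0.0]
contact_force: [-0.2, 1.1, 0.4]
opening: 0.749
finger_force: 0.0
time: 19.77
eef_pos: [0.5867, 0.0061, 0.2138]
tcp_rot: [-0.078, 0.997, -0.0, 0.0]
contact_force: [0.4, 0.7, -1.0]
opening: 0.753
finger_force: 0.0
2730 73.9752548589349 ((-0.5772857666015625, -31.915271759033203), (39.990623474121094, 40.78154373168945), 89.23990631103516)
slopes [2.70291821e-03 2.06476445e-04 7.39477131e+01]
rail 0.011116349188766694 ((0.6815567016601562, 45.01483154296875), (40.75101852416992, 69.96623229980469), 0.051619064062833786)
switch 791 -79.42330072946314 -62.75628275604632
```

View pics/f.png

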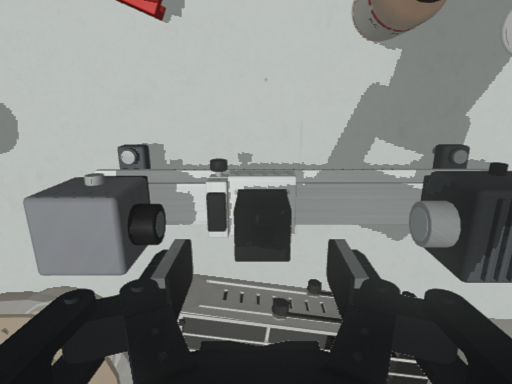

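```bash
python3 -c "
from plant import ctrl; print(ctrl.sign_off())"
```

```text
the job is handed in; nothing more can be done
None
```

The carrier is mounted on the rail and pushed up against the interlock switch, and the job is handed in at about 20 s on the robot's clock; sign-off returned no verdict. In the last picture it sits level and seated: block top 74.0 mm above the rail, as it should be. An upward tug did not free the jaw, and the camera puts the carrier's end about 1 mm from the switch face, so by my measurements the plunger is in by roughly 4 mm or more, though I did not read it directly.

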